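Roll the spindle blank into the V-block and up to its end stop

ROBOT

A 6-joint arm with a two-finger parallel gripper is mounted at the origin on the work surface. World frame = base frame: x ahead of the robot, y to its left, z up, the work surface at z = 0. Lengths are in m, angles in rad, forces in N, time in s.
With the tool pointing down it reaches from about 0.35 to 0.975 m from the base axis. Payload 4.9 kg.
Tool frame: the origin (TCP) lies at the very end of the fingers, on their centre line; the grasp point (between the pads) lies 19 mm behind it (manip.tcp_to_grasp is the distance from the TCP to the grasp point, in m); z points along the fingers, y is the direction in which the jaws open and shut (so a half turn about z gives the same grasp; the last joint's range is limited). The gripper opens to 85 mm and grips with 20 to 120 N. Pads are 22 mm wide; open, the fingers measure 114 mm over their backs; the gripper's body (76 mm by 85 mm) begins 54 mm behind the grasp point. The pads swing forward as they close: fully open they stand 13 mm farther back than shut.
Start: joints at [0.985, 0.053, 1.613, -0, 1.476, -0.119], TCP at [0.281, 0.558, 0.231] pointing down, gripper open.
Joint ranges: [-3.01, 3.01], [-1.01, 2.22], [0.06, 2.58], [-1.02, 4.17], [0.09, 2.62], [-3.14, 3.14]. Speed limits (rad/s): [2.57, 2.57, 3.14, 3.14, 3.14, 3.14].

INTERFACE

Orientations are given as a unit quaternion [w, x, y, z].
In Python, from plant import sensors, cams, job, finder, manip gives the robot as it stands.
- The arm moves only by the shell command python3 -m pendant 'ROWS'. ROWS is JSON, a list of rows, each an object of numbers: "wx", "wy", "wz": the turn, a rotation vector about the tool's x, y, z in degrees; "dx", "dy", "dz": the shift along the tool's x, y, z in m; "hand": the gripper's target within -1 to 1 (fully open at 1, half-way at 0, shut at -1). A call has 1 to 20 rows; each row is the pose to reach, as a shift and turn from the pose commanded when the call began, along the tool's axes at that moment; what a row does not reach only later rows make up. A row lasts 1/12 s, in which the tool goes at most 41.7 mm and 7.16 degrees, less where a joint would pass 70% of its speed; a pose out of reach is approached as far as the arm can. A call with a gripper value outside its range is refused whole. The fingers move at their own pace and stop on an object; the grip force is fixed at half the most. Time passes only in rows, so rows that repeat a pose let the fingers close. It gives the time, the measured TCP pose, the force and the opening at its end, in the units of the state.
- sensors.state(): the state, without advancing time (a new reading comes with each control period).
- cams.grab_frame(name): name is "scene" or "top" or "wrist"; returns (picture, depth): 400x640x3 uint8, red, green, blue; 400x640 float32, m along the optical axis (not along the pixel's ray), 0 where there is no reading.
- cams.calibration(name): a dict with "fov_y" (degrees; the focal length in pixels is half the picture's height over the tangent of half this angle, whatever the lens; pixels are square), "cx", "cy" (the principal point, pixels), "pose" (4x4, takes a point from camera to world coordinates); the wrist camera has in their place "hand_eye" (4x4, takes a point from camera to tool coordinates, whose origin is the TCP and whose axes are the flange's). Camera axes: x right, y down, z forward; pixel columns grow to the right and rows downward; lengths in m; the calibration is good to about 2 mm. The wrist camera is an equidistant fisheye: a pixel r from the principal point sees the ray r / f radians off the axis. A picture is of the moment at which its call begins: read the wrist's pose just before it. calibration takes no time and is no camera call.
- job.job_done(): hands the job in, once; it reports no verdict.
Trained networks look in the newest picture that a camera, given by its name, has taken for a name from the list of things; names that differ only in an ending like _2 or _b are one class to them, and where a whole thing is asked for, a point or a joint stands for the part that bears it (a point fixed in the world has none). Each returns a list of dicts, best first, with "score" (0 to 1); they miss things now and then, are a little off and sometimes report something else, mostly with a low value. They report only what shows in the picture. A call takes as long as a camera call. They do not tell look-alikes from the thing itself.
- finder.look_for(camera, thing): "position" ([x, y, z] in m, in world coordinates, good to about 4 mm: the middle of the surface that is visible of it).
The state is a dict: "time": time; "joint_pos": joint angles; "joint_vel": joint speeds; "joint_efforts": joint torques, N m; "tool_pos": TCP position; "tool_rot": TCP orientation; "contact_force": force on the tool from outside, world axes, zero at the start; "ft_torque": the same for the moment, N m; "gripper_width": opening from 0.0 (shut) to 1.0 (fully open).
Only numpy, scipy, OpenCV 4.12 (cv2) and the standard library are available. Lean on these libraries where they do the work, as an engineer would, in place of code of your own. Each camera call takes 0.05 s, during which the arm holds its last target. There are 200 camera calls.

TASK

Without picking it up, roll the loose aluminium spindle blank across the shelf by pushing on its side with the fingers, up the blue ramp and into the groove of the V-block, so that it turns as it goes and drops in. Then push on its free end so it slides along the groove until it is fully home against the brass end stop. Leave the other things on the shelf undisturbed and finish with the hand clear.

Things in the scene. Friction and masses are not known exactly. Their poses are not given: they have to be found in the camera images.
- bar: loose round spindle blank of plain aluminium, 36 mm in diameter, 160 mm long, about 0.44 kg, polished and slippery (friction about 0.35), with two narrow red bands. Origin on its centre line at mid-length (18 mm above the shelf at the start); x axis along the bar, y and z turn as it rolls. It rolls freely and may run ahead of the finger. It starts 160 to 250 mm to the V-block's -y side, within 0.1 rad of parallel to the groove.
- vblock: fixed V-block, blue with steel groove faces, 140 mm long (x -70 to +70 mm). Origin at shelf level under the bottom line of the groove (z = 0), which runs along x. The bar comes in from its -y side, up a ramp from shelf level at y = -80 mm to the lip. The rear groove face rises at 45 degrees to 28 mm high at y = +28 mm; flat top to y = +52 mm.
- lip (a point): middle of the lip between the ramp and the groove, 10 mm above the shelf, at y = -17 mm of the block; past it the bar drops 5.5 mm into the groove by itself
- stop_face (a point): point on the inner face of the brass end stop (10 mm thick, 44 mm high, y from -22 to +48 mm of the block) at the block's +x end, where the end of the bar must bear. The bar's end starts 13 to 35 mm short of this face, measured along the groove.
- home (a point): where the bar's origin is when it lies fully home: x = -10, y = -3, z = 22.5 mm of the block. The bar's free end is then at x = -90 mm, 20 mm out past the block's open end. A bar settled in the groove has its centre line at this y and z.
- smalti: loose gilt glass lump, about 55 x 45 x 43 mm, 0.22 kg, origin under its centre. A bystander.
- cup: loose pewter cup, 68 mm across, 85 mm high, origin under its centre. A bystander.
- soapstone: loose grey-green soapstone rubbing block, 90 x 50 x 35 mm, origin under its centre. A bystander.
- shard: loose flat shard of green bottle glass, about 65 x 50 x 8 mm, origin under its centre. A bystander.
- hammer: loose mosaic hammer with a wooden handle, 240 mm long, lying along its x axis. A bystander.
Things that resemble listed ones, but are neither listed nor needed, are in the scene too. There is more than one size of the bar; the one meant has the size given above.

How it is judged:
On the way, in this order (a step that is already met when the one before it is completed fails the run):
1. the bar has rolled on the shelf: turned well round about its own axis before it reaches the top of the ramp (angle between bar's own z axis and vertical above 1 rad and y of bar in the frame of vblock below -0.03 m).
2. the bar has settled in the groove, still short of the end stop (y of bar in the frame of vblock between -0.0065 and 0.0005 m and z of bar in the frame of vblock between 0.0195 and 0.0255 m and angle between the x axis of bar and the x axis of vblock, either way round below 0.05 rad and x of bar in the frame of vblock below -0.013 m), for 0.2 s.
3. the bar has been slid along the groove against the end stop (y of bar in the frame of vblock between -0.0065 and 0.0005 m and z of bar in the frame of vblock between 0.0195 and 0.0255 m and angle between the x axis of bar and the x axis of vblock, either way round below 0.05 rad and x of bar in the frame of vblock above -0.013 m), for 0.1 s.
At the end, for the whole second after the job is handed in: the bar lies at rest in the groove: centre line within 3.5 mm sideways and 3 mm in height of its settled place and within 0.05 rad of the groove's direction, its end within 3 mm of the end stop, not touched by the fingers (all of step 3 and linear speed of bar below 0.01 m/s and contact force between the fingers and bar below 0.05 N).
It fails at once if the bar is lifted (its centre more than 38 mm above the shelf; on the lip it is at 28 mm) (height (world z) of bar above 0.038 m).
It fails at once if the bar is tipped by more than 0.3 rad (angle between bar's own x axis and vertical below 1.27 rad or angle between bar's own x axis and vertical above 1.87 rad).
It fails at once if another thing on the shelf is moved by more than 15 mm (distance of any of smalti, cup, soapstone, shard, hammer from where it was at the start of the episode above 0.015 m).
It also fails if it takes over 51 s, if anything falls off the work surface, if the arm or the gripper's body presses on something with over 40 N, if the wrist force passes 120 N, or if a joint passes its speed limit or range.

## Working session

There is one attempt and no reset: what is moved stays moved. The work goes in short steps, Python scripts to look and compute and a shell command to move; the robot and the scene stay as the last step left them, time stands still between calls to the robot, and variables do not carry over. Pictures are saved under pics/ and viewed, about 8 in all and at most 12, crops included, and the job is handed in when it is done.

```bash
ls; mkdir -p pics
python3 - <<'E'
from plant import sensors,cams,finder
import cv2,numpy as np
s=sensors.state();print(s['time'],s['tool_pos'],s['tool_rot'],s['gripper_width'])
for c in ['top','scene']:
    p,d=cams.grab_frame(c);cv2.imwrite(f'pics/{c}0.png',p[:,:,::-1]);np.save(f'pics/{c}0d.npy',d)
    k=cams.calibration(c);print(c,k['fov_y'],k['cx'],k['cy'],np.round(k['pose'],3).tolist())
    if c=='top':
        for t in ['bar','vblock','smalti','cup','soapstone','shard','hammer','stop_face']:
            print(t,[(np.round(r['position'],3).tolist(),round(r['score'],2)) for r in finder.look_for(c,t)][:4])
E
```

```text
pics
0.0 [0.28092363 0.55762623 0.23006796] [-3.61844194e-04  2.31300129e-01  9.72881902e-01 -9.60935102e-04] 1.0031333572872143
top 42.014375185624864 314.6728990673091 198.63420211011854 [[0.02, -0.996, 0.09, 0.449], [-1.0, -0.021, -0.009, -0.006], [0.011, -0.09, -0.996, 1.406], [0.0, 0.0, 0.0, 1.0]]
bar [([0.577, -0.144, 0.033], 0.8), ([0.738, -0.051, 0.021], 0.61), ([0.376, -0.137, 0.027], 0.55)]
vblock [([0.598, 0.079, 0.004], 0.7)]
smalti [([0.699, -0.33, 0.031], 0.77)]
cup [([0.658, 0.406, 0.043], 0.65)]
soapstone [([0.549, -0.462, 0.034], 0.72)]
shard [([0.44, -0.385, 0.01], 0.64)]
hammer [([0.469, 0.44, 0.024], 0.85)]
stop_face [([0.596, 0.077, 0.008], 0.93)]
scene 45.27293428903302 311.37789814518925 198.28426313386598 [[0.529, 0.73, -0.434, 1.215], [0.849, -0.462, 0.257, -0.39], [-0.013, -0.504, -0.864, 1.343], [0.0, 0.0, 0.0, 1.0]]
```

View pics/top0.png

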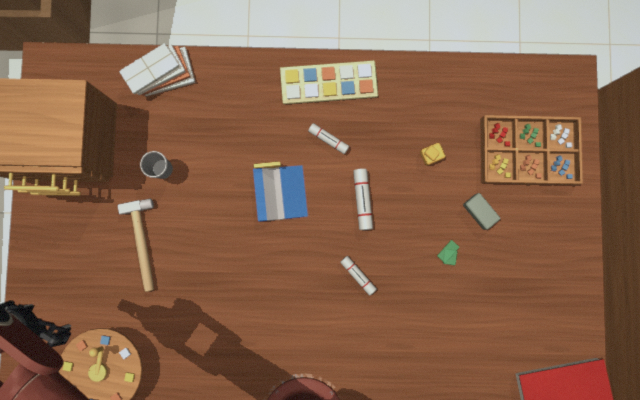

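View pics/scene0.png

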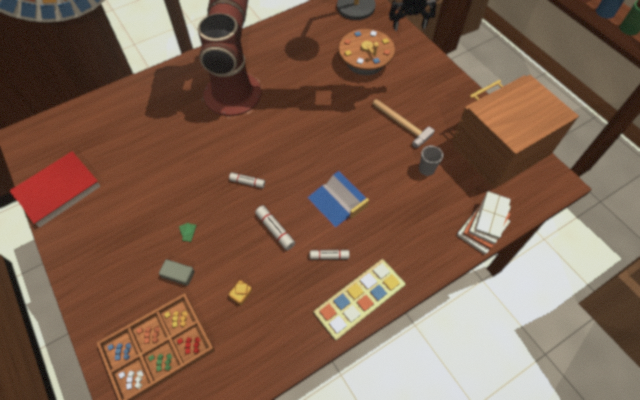

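The top view shows the large bar at px (363,200). Two smaller look-alikes lie at (328,138) and (358,275). The V-block is at (280,192), with its brass stop up at (267,165), so the block's +x is roughly world +x, and the ramp faces right (world -y). Next I'll measure these from depth.

```bash
cat > h.py <<'E'
import numpy as np,cv2
from plant import cams
def cloud(c,p,d):
    k=cams.calibration(c);f=200/np.tan(np.radians(k['fov_y']/2))
    v,u=np.mgrid[:400,:640]
    X=np.stack([(u-k['cx'])/f*d,(v-k['cy'])/f*d,d,np.ones_like(d)],-1)@np.array(k['pose']).T
    X=X[...,:3];X[d<=0]=np.nan
    return X
def bar(c,p,d,box):   # bar axis from points 20-45mm high in px box
    X=cloud(c,p,d);u0,v0,u1,v1=box;P=X[v0:v1,u0:u1].reshape(-1,3)
    C=p[v0:v1,u0:u1].reshape(-1,3).astype(int)
    return P,C
E
python3 - <<'E'
from h import *
for c,bb,vb in [('top',(345,155,385,240),(245,155,315,230)),('scene',(250,200,300,255),None)]:
    p=cv2.imread(f'pics/{c}0.png')[:,:,::-1];d=np.load(f'pics/{c}0d.npy')
    P,C=bar(c,p,d,bb)
    fl=np.nanmedian(P[P[:,2]<.01][:,2]);m=P[:,2]>fl+.018;Q=P[m]
    print(c,'floor',fl,'n',m.sum(),'zmax',np.percentile(Q[:,2],95))
    r=cv2.minAreaRect(Q[:,:2].astype(np.float32)*1000);print('bar rect',r)
    a=np.linalg.svd(Q[:,:2]-Q[:,:2].mean(0),full_matrices=False)[2][0];print('dir',a/np.sign(a[0]),Q.mean(0))
    if vb:
        P,C=bar(c,p,d,vb)
        hi=P[P[:,2]>.036];print('stop',len(hi),cv2.minAreaRect(hi[:,:2].astype(np.float32)*1000),hi.mean(0))
        blue=(C[:,2]>C[:,0]+50);print('blue',cv2.minAreaRect(P[blue][:,:2].astype(np.float32)*1000))
        st=(np.ptp(C,axis=1)<30)&(C.mean(1)>120);print('steel',st.sum(),cv2.minAreaRect(P[st][:,:2].astype(np.float32)*1000),P[st].mean(0))
        big=cv2.resize(p[120:300,240:400],None,fx=4,fy=4,interpolation=cv2.INTER_CUBIC)[:600];cv2.imwrite('pics/crop0.png',big[:,:,::-1])
        X=cloud(c,p,d)
        for v in (180,195,210): print(v,[(u,*np.round(X[v,u]*1000).astype(int)) for u in range(250,312,4)])
E
```

```text
top floor 0.0006515996829012938 n 800 zmax 0.0397541257219444
bar rect ((575.9462280273438, -146.3314208984375), (159.8562469482422, 36.023338317871094), 6.627644062042236)
dir [0.99345328 0.11423916] [ 0.57521402 -0.14520712  0.03307323]
stop 116 ((592.3602294921875, 105.32810974121094), (150.4862060546875, 66.39962768554688), 4.275301456451416) [0.65419398 0.11139102 0.04277927]
blue ((589.3385620117188, 74.34674835205078), (138.84246826171875, 129.6186981201172), 7.523638725280762)
steel 875 ((585.5318603515625, 93.22154998779297), (136.50514221191406, 45.36459732055664), 7.192624568939209) [nan nan nan]
180 [(250, np.int64(623), np.int64(158), np.int64(-1)), (254, np.int64(620), np.int64(144), np.int64(25)), (258, np.int64(620), np.int64(133), np.int64(26)), (262, np.int64(619), np.int64(122), np.int64(31)), (266, np.int64(622), np.int64(113), np.int64(16)), (270, np.int64(623), np.int64(103), np.int64(7)), (274, np.int64(624), np.int64(93), np.int64(0)), (278, np.int64(623), np.int64(81), np.int64(6)), (282, np.int64(623), np.int64(70), np.int64(10)), (286, np.int64(624), np.int
[... 1459 characters left out ...]
), np.int64(9)), (278, np.int64(542), np.int64(79), np.int64(2)), (282, np.int64(542), np.int64(68), np.int64(7)), (286, np.int64(542), np.int64(57), np.int64(10)), (290, np.int64(543), np.int64(47), np.int64(6)), (294, np.int64(543), np.int64(36), np.int64(1)), (298, np.int64(544), np.int64(25), np.int64(2)), (302, np.int64(544), np.int64(15), np.int64(2)), (306, np.int64(544), np.int64(4), np.int64(4)), (310, np.int64(544), np.int64(-7), np.int64(-1))]
scene floor 0.0007697413901462946 n 561 zmax 0.039807319524344686
bar rect ((577.9209594726562, -146.9188232421875), (163.44821166992188, 36.7435302734375), 6.257453918457031)
dir [0.99340868 0.11462634] [ 0.58256576 -0.14822202  0.03264558]
```

View pics/crop0.png

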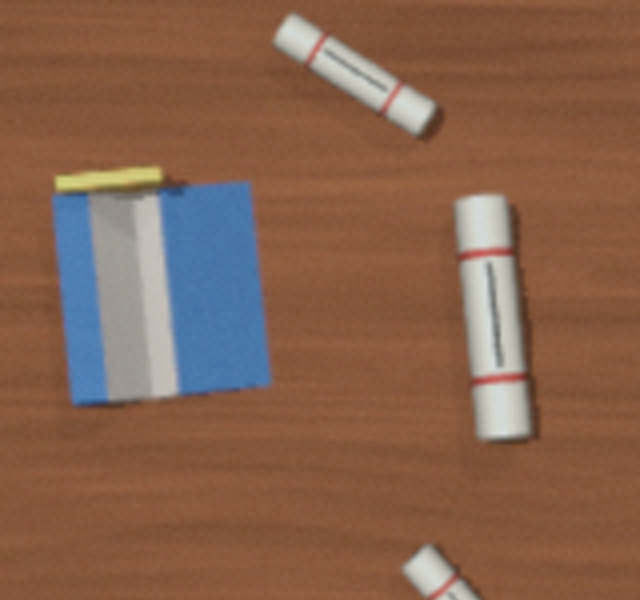

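```bash
R='{"dx":-0.614,"dy":-0.544,"wz":55.9,"hand":0}'; python3 -m pendant '[{"dx":-0.614,"dy":-0.544,"wz":55.9,"hand":0},{"dx":-0.614,"dy":-0.544,"wz":55.9,"hand":0},{"dx":-0.614,"dy":-0.544,"wz":55.9,"hand":0},{"dx":-0.614,"dy":-0.544,"wz":55.9,"hand":0},{"dx":-0.614,"dy":-0.544,"wz":55.9,"hand":0},{"dx":-0.614,"dy":-0.544,"wz":55.9,"hand":0},{"dx":-0.614,"dy":-0.544,"wz":55.9,"hand":0},{"dx":-0.614,"dy":-0.544,"wz":55.9,"hand":0},{"dx":-0.614,"dy":-0.544,"wz":55.9,"hand":0},{"dx":-0.614,"dy":-0.544,"wz":55.9,"hand":0},{"dx":-0.614,"dy":-0.544,"wz":55.9,"hand":0},{"dx":-0.614,"dy":-0.544,"wz":55.9,"hand":0},{"dx":-0.614,"dy":-0.544,"wz":55.9,"hand":0},{"dx":-0.614,"dy":-0.544,"wz":55.9,"hand":0},{"dx":-0.614,"dy":-0.544,"wz":55.9,"hand":0},{"dx":-0.614,"dy":-0.544,"wz":55.9,"hand":0},{"dx":-0.614,"dy":-0.544,"wz":55.9,"hand":0},{"dx":-0.614,"dy":-0.544,"wz":55.9,"hand":0},{"dx":-0.614,"dy":-0.544,"wz":55.9,"hand":0},{"dx":-0.614,"dy":-0.544,"wz":55.9,"hand":0}]'
```

```text
invalid input
```

```bash
python3 -m pendant '[{"wx":0,"wy":0,"wz":55.9,"dx":-0.614,"dy":-0.544,"dz":0,"hand":0},{"wx":0,"wy":0,"wz":55.9,"dx":-0.614,"dy":-0.544,"dz":0,"hand":0}]'
```

```text
time: 0.67
tool_pos: [0.3117, 0.4808, 0.2309]
tool_rot: [-0.0, 0.352, 0.936, -0.0]
contact_force: [1.8, -0.5, 0.1]
gripper_width: 0.748
```

```bash
python3 -m pendant '[{"wx":0,"wy":0,"wz":41.4,"dx":-0.657,"dy":-0.336,"dz":0,"hand":0},{"wx":0,"wy":0,"wz":41.4,"dx":-0.657,"dy":-0.336,"dz":0,"hand":0},{"wx":0,"wy":0,"wz":41.4,"dx":-0.657,"dy":-0.336,"dz":0,"hand":0},{"wx":0,"wy":0,"wz":41.4,"dx":-0.657,"dy":-0.336,"dz":0,"hand":0},{"wx":0,"wy":0,"wz":41.4,"dx":-0.657,"dy":-0.336,"dz":0,"hand":0},{"wx":0,"wy":0,"wz":41.4,"dx":-0.657,"dy":-0.336,"dz":0,"hand":0},{"wx":0,"wy":0,"wz":41.4,"dx":-0.657,"dy":-0.336,"dz":0,"hand":0},{"wx":0,"wy":0,"wz":41.4,"dx":-0.657,"dy":-0.336,"dz":0,"hand":0},{"wx":0,"wy":0,"wz":41.4,"dx":-0.657,"dy":-0.336,"dz":0,"hand":0},{"wx":0,"wy":0,"wz":41.4,"dx":-0.657,"dy":-0.336,"dz":0,"hand":0},{"wx":0,"wy":0,"wz":41.4,"dx":-0.657,"dy":-0.336,"dz":0,"hand":0},{"wx":0,"wy":0,"wz":41.4,"dx":-0.657,"dy":-0.336,"dz":0,"hand":0},{"wx":0,"wy":0,"wz":41.4,"dx":-0.657,"dy":-0.336,"dz":0,"hand":0},{"wx":0,"wy":0,"wz":41.4,"dx":-0.657,"dy":-0.336,"dz":0,"hand":0},{"wx":0,"wy":0,"wz":41.4,"dx":-0.657,"dy":-0.336,"dz":0,"hand":0},{"wx":0,"wy":0,"wz":41.4,"dx":-0.657,"dy":-0.336,"dz":0,"hand":0},{"wx":0,"wy":0,"wz":41.4,"dx":-0.657,"dy":-0.336,"dz":0,"hand":0},{"wx":0,"wy":0,"wz":41.4,"dx":-0.657,"dy":-0.336,"dz":0,"hand":0},{"wx":0,"wy":0,"wz":41.4,"dx":-0.657,"dy":-0.336,"dz":0,"hand":0},{"wx":0,"wy":0,"wz":41.4,"dx":-0.657,"dy":-0.336,"dz":0,"hand":0}]'
python3 - <<'E'
from plant import cams,sensors
import cv2
k=cams.calibration('wrist');print(k)
p,d=cams.grab_frame('wrist');cv2.imwrite('pics/w1.png',p[:,:,::-1])
E
```

```text
time: 2.33
tool_pos: [0.5867, -0.2056, 0.2309]
tool_rot: [-0.0, 0.66, 0.751, 0.0]
contact_force: [0.4, 1.3, -0.6]
gripper_width: 0.498
{'fov_y': 65.70646984690485, 'cx': 321.94424938356866, 'cy': 197.0737015992682, 'hand_eye': array([[ 4.89646176e-04, -9.60055543e-01, -2.79809068e-01,
         7.25801077e-02],
       [ 9.99999562e-01,  6.93271530e-04, -6.28761661e-04,
        -2.98373146e-04],
       [ 7.97629779e-04, -2.79808638e-01,  9.60055462e-01,
        -1.42022015e-01],
       [ 0.00000000e+00,  0.00000000e+00,  0.00000000e+00,
         1.00000000e+00]])}
```

View pics/w1.png

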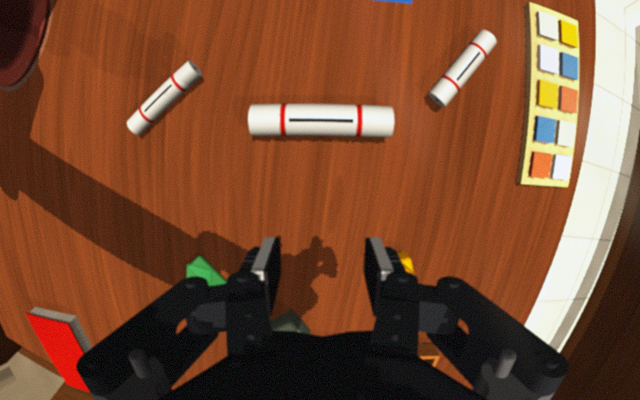

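The wrist view shows the bar centred ahead of the fingers at (321,120), parallel to the jaws, with both look-alikes clear. Next I descend behind the bar.

```bash
python3 -m pendant '[{"wx":0,"wy":0,"wz":0,"dx":0,"dy":0,"dz":0.224,"hand":0},{"wx":0,"wy":0,"wz":0,"dx":0,"dy":0,"dz":0.224,"hand":0},{"wx":0,"wy":0,"wz":0,"dx":0,"dy":0,"dz":0.224,"hand":0},{"wx":0,"wy":0,"wz":0,"dx":0,"dy":0,"dz":0.224,"hand":0},{"wx":0,"wy":0,"wz":0,"dx":0,"dy":0,"dz":0.224,"hand":0},{"wx":0,"wy":0,"wz":0,"dx":0,"dy":0,"dz":0.224,"hand":0},{"wx":0,"wy":0,"wz":0,"dx":0,"dy":0,"dz":0.224,"hand":0}]'
python3 - <<'E'
from h import *
from plant import sensors
from scipy.spatial.transform import Rotation as Rn
s=sensors.state();k=cams.calibration('wrist')
p,d=cams.grab_frame('wrist');cv2.imwrite('pics/w2.png',p[:,:,::-1])
f=200/np.tan(np.radians(k['fov_y']/2))
v,u=np.mgrid[:400,:640];x=u-k['cx'];y=v-k['cy'];r=np.hypot(x,y)+1e-9;t=np.tan(r/f)
X=np.stack([x/r*t*d,y/r*t*d,d],-1)@k['hand_eye'][:3,:3].T+k['hand_eye'][:3,3]
X[d<=0]=np.nan
W=X@Rn.from_quat(np.roll(s['tool_rot'],-1)).as_matrix().T+s['tool_pos']
print('pos',s['tool_pos'])
# finger region in tool frame
m=(d>0)&(d<.25)&(np.abs(X[...,0])<.02)&(X[...,1]>-.06)&(X[...,1]<.06)&(W[...,2]>.004)&(v>200)
Q=X[m];print('tool coords, tips: max z',np.percentile(Q[:,2],[90,98,99.8]),'x',np.percentile(Q[:,0],[1,50,99]),'y',np.percentile(Q[:,1],[1,99]))
q=W[100:260,250:400];q=q[q[...,2]>.02];print('bar?',np.nanmean(q,axis=0),cv2.minAreaRect((q[:,:2]*1000).astype(np.float32)))
c,d2=cams.grab_frame('scene');cv2.imwrite('pics/s2.png',cv2.resize(c[150:300,180:380],None,fx=3.5,fy=3.5,interpolation=cv2.INTER_CUBIC)[:,:,::-1])
E
```

```text
time: 2.97
tool_pos: [0.582, -0.2004, 0.0014]
tool_rot: [-0.005, 0.658, 0.753, -0.001]
contact_force: [-0.9, -0.4, -0.6]
gripper_width: 0.5
pos [ 0.58200496 -0.20039376  0.00135371]
tool coords, tips: max z [-0.04726819 -0.01659311 -0.0058112 ] x [-0.0089117   0.01247247  0.01941056] y [-0.05868377  0.05858323]
bar? [ 0.57537322 -0.14495311  0.03210716] ((578.1385498046875, -160.33860778808594), (67.29719543457031, 66.10379028320312), 6.343166828155518)
```

View pics/w2.png

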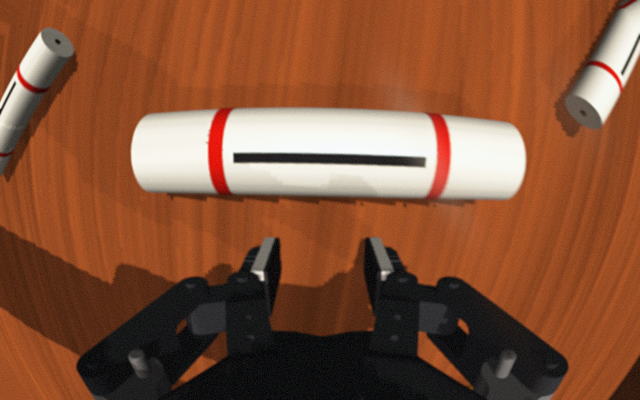

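```bash
python3 -m pendant '[{"wx":0,"wy":0,"wz":0,"dx":0.012,"dy":0,"dz":0,"hand":0},{"wx":0,"wy":0,"wz":0,"dx":0.02,"dy":0,"dz":0,"hand":0},{"wx":0,"wy":0,"wz":0,"dx":0.025,"dy":0,"dz":0,"hand":0},{"wx":0,"wy":0,"wz":0,"dx":0.03,"dy":0,"dz":0,"hand":0},{"wx":0,"wy":0,"wz":0,"dx":0.035,"dy":0,"dz":0,"hand":0},{"wx":0,"wy":0,"wz":0,"dx":0.04,"dy":0,"dz":0,"hand":0},{"wx":0,"wy":0,"wz":0,"dx":0.045,"dy":0,"dz":0,"hand":0},{"wx":0,"wy":0,"wz":0,"dx":0.05,"dy":0,"dz":0,"hand":0},{"wx":0,"wy":0,"wz":0,"dx":0.055,"dy":0,"dz":0,"hand":0},{"wx":0,"wy":0,"wz":0,"dx":0.06,"dy":0,"dz":0,"hand":0},{"wx":0,"wy":0,"wz":0,"dx":0.065,"dy":0,"dz":0,"hand":0},{"wx":0,"wy":0,"wz":0,"dx":0.07,"dy":0,"dz":0,"hand":0},{"wx":0,"wy":0,"wz":0,"dx":0.075,"dy":0,"dz":0,"hand":0},{"wx":0,"wy":0,"wz":0,"dx":0.08,"dy":0,"dz":0,"hand":0},{"wx":0,"wy":0,"wz":0,"dx":0.085,"dy":0,"dz":0,"hand":0},{"wx":0,"wy":0,"wz":0,"dx":0.09,"dy":0,"dz":0,"hand":0}]'
cat > w.py <<'E'
from h import *
from plant import sensors
from scipy.spatial.transform import Rotation as Rn
import sys
s=sensors.state();k=cams.calibration('wrist')
p,d=cams.grab_frame('wrist');cv2.imwrite(f'pics/{sys.argv[1]}.png',p[:,:,::-1])
f=200/np.tan(np.radians(k['fov_y']/2))
v,u=np.mgrid[:400,:640];x=u-k['cx'];y=v-k['cy'];r=np.hypot(x,y)+1e-9;t=np.tan(r/f)
X=np.stack([x/r*t*d,y/r*t*d,d],-1)@k['hand_eye'][:3,:3].T+k['hand_eye'][:3,3]
W=X@Rn.from_quat(np.roll(s['tool_rot'],-1)).as_matrix().T+s['tool_pos']
a=.128;L=W-[.5875,.0882,0];L=np.stack([L[...,0]*np.cos(a)+L[...,1]*np.sin(a),-L[...,0]*np.sin(a)+L[...,1]*np.cos(a),L[...,2]],-1)
T=np.array(s['tool_pos'])-[.5875,.0882,0];print('t',s['time'],'tcp world',s['tool_pos'],'block',T[0]*np.cos(a)+T[1]*np.sin(a),-T[0]*np.sin(a)+T[1]*np.cos(a),'F',s['contact_force'])
C=p.astype(int)
m=(d>0)&(X[...,0]>.004)&(X[...,0]<.12)&(np.abs(X[...,1])<.12)&(L[...,2]>.015)&(L[...,2]<.055)&(C.min(-1)>110)&(np.ptp(C,axis=-1)<60)
n,lab,st,_=cv2.connectedComponentsWithStats(m.astype(np.uint8))
i=1+np.argmax(st[1:,4]);Q=L[lab==i]
print('px',st[i]);
print('bar block-frame rect',cv2.minAreaRect((Q[:,:2]*1000).astype(np.float32)),'top z',np.percentile(Q[:,2],95),'x range',np.percentile(Q[:,0],[.5,99.5]))
for b in np.linspace(-.1,.03,6):
    j=Q[np.abs(Q[:,0]-b)<.006]
    if len(j)>20: print(' crest y at x=%.3f: %.4f z %.4f'%(b,np.median(j[j[:,2]>np.percentile(j[:,2],85)][:,1]),np.percentile(j[:,2],95)))
E
python3 w.py w3
```

```text
time: 4.4
tool_pos: [0.5748, -0.1145, 0.0073]
tool_rot: [-0.0, 0.659, 0.752, -0.0]
contact_force: [-0.2, -0.6, 0.5]
gripper_width: 0.501
t 4.4 tcp world [ 0.5747788  -0.11453058  0.00728129] block -0.038495847485290696 -0.199448209902668 F [-0.16185668 -0.55692893  0.49039284]
px [  223   164   195    81 14770]
bar block-frame rect ((-39.805397033691406, -168.71734619140625), (36.7655143737793, 78.4827651977539), 89.5217056274414) top z 0.03575381686148992 x range [-0.07833445 -0.00113331]
 crest y at x=-0.074: -0.1679 z 0.0357
 crest y at x=-0.048: -0.1680 z 0.0358
 crest y at x=-0.022: -0.1681 z 0.0358
 crest y at x=0.004: -0.1680 z 0.0357
```

View pics/w3.png

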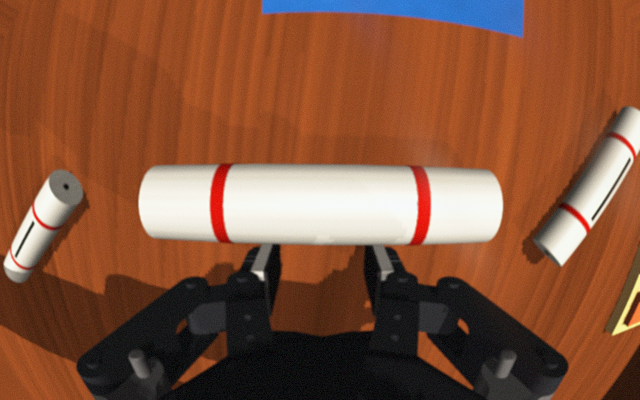

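```bash
python3 -m pendant '[{"wx":0,"wy":0,"wz":0,"dx":0.005,"dy":0,"dz":0,"hand":0},{"wx":0,"wy":0,"wz":0,"dx":0.01,"dy":0,"dz":0,"hand":0},{"wx":0,"wy":0,"wz":0,"dx":0.015,"dy":0,"dz":0,"hand":0},{"wx":0,"wy":0,"wz":0,"dx":0.02,"dy":0,"dz":0,"hand":0},{"wx":0,"wy":0,"wz":0,"dx":0.025,"dy":0,"dz":0,"hand":0},{"wx":0,"wy":0,"wz":0,"dx":0.03,"dy":0,"dz":0,"hand":0},{"wx":0,"wy":0,"wz":0,"dx":0.035,"dy":0,"dz":0,"hand":0},{"wx":0,"wy":0,"wz":0,"dx":0.04,"dy":0,"dz":0,"hand":0},{"wx":0,"wy":0,"wz":0,"dx":0.045,"dy":0,"dz":0,"hand":0},{"wx":0,"wy":0,"wz":0,"dx":0.05,"dy":0,"dz":0,"hand":0},{"wx":0,"wy":0,"wz":0,"dx":0.055,"dy":0,"dz":0,"hand":0},{"wx":0,"wy":0,"wz":0,"dx":0.06,"dy":0,"dz":0,"hand":0},{"wx":0,"wy":0,"wz":0,"dx":0.065,"dy":0,"dz":0,"hand":0},{"wx":0,"wy":0,"wz":0,"dx":0.07,"dy":0,"dz":0,"hand":0},{"wx":0,"wy":0,"wz":0,"dx":0.075,"dy":0,"dz":0,"hand":0},{"wx":0,"wy":0,"wz":0,"dx":0.08,"dy":0,"dz":0,"hand":0},{"wx":0,"wy":0,"wz":0,"dx":0.085,"dy":0,"dz":0,"hand":0},{"wx":0,"wy":0,"wz":0,"dx":0.09,"dy":0,"dz":-0.001,"hand":0},{"wx":0,"wy":0,"wz":0,"dx":0.095,"dy":0,"dz":-0.002,"hand":0},{"wx":0,"wy":0,"wz":0,"dx":0.1,"dy":0,"dz":-0.003,"hand":0}]'; python3 w.py w4
```

```text
time: 6.12
tool_pos: [0.5625, -0.016, 0.0111]
tool_rot: [0.001, 0.659, 0.752, 0.0]
contact_force: [0.6, -3.1, 0.8]
gripper_width: 0.497
t 6.1167 tcp world [ 0.56250709 -0.0160439   0.01105412] block -0.038095256909396795 -0.10020073091964453 F [ 0.62831262 -3.10480185  0.83342041]
px [  226   164   191    81 14460]
bar block-frame rect ((-39.058170318603516, -69.7974624633789), (37.188533782958984, 78.62228393554688), 89.83438110351562) top z 0.037371165414667055 x range [-0.07760393 -0.00041661]
 crest y at x=-0.074: -0.0692 z 0.0373
 crest y at x=-0.048: -0.0692 z 0.0374
 crest y at x=-0.022: -0.0691 z 0.0374
 crest y at x=0.004: -0.0691 z 0.0372
```

```bash
python3 -m pendant '[{"wx":0,"wy":0,"wz":0,"dx":0.005,"dy":0,"dz":0,"hand":0},{"wx":0,"wy":0,"wz":0,"dx":0.01,"dy":0,"dz":0,"hand":0},{"wx":0,"wy":0,"wz":0,"dx":0.015,"dy":0,"dz":0,"hand":0},{"wx":0,"wy":0,"wz":0,"dx":0.02,"dy":0,"dz":0,"hand":0},{"wx":0,"wy":0,"wz":0,"dx":0.025,"dy":0,"dz":0,"hand":0},{"wx":0,"wy":0,"wz":0,"dx":0.03,"dy":0,"dz":0,"hand":0},{"wx":0,"wy":0,"wz":0,"dx":0.035,"dy":0,"dz":-0.001,"hand":0},{"wx":0,"wy":0,"wz":0,"dx":0.039,"dy":0,"dz":-0.001,"hand":0},{"wx":0,"wy":0,"wz":0,"dx":0.043,"dy":0,"dz":-0.002,"hand":0},{"wx":0,"wy":0,"wz":0,"dx":0.047,"dy":0,"dz":-0.002,"hand":0},{"wx":0,"wy":0,"wz":0,"dx":0.051,"dy":0,"dz":-0.002,"hand":0},{"wx":0,"wy":0,"wz":0,"dx":0.055,"dy":0,"dz":-0.002,"hand":0},{"wx":0,"wy":0,"wz":0,"dx":0.055,"dy":0,"dz":-0.002,"hand":0},{"wx":0,"wy":0,"wz":0,"dx":0.055,"dy":0,"dz":-0.002,"hand":0}]'; python3 w.py w5
```

```text
time: 7.33
tool_pos: [0.5539, 0.0393, 0.0118]
tool_rot: [-0.001, 0.659, 0.752, -0.0]
contact_force: [-0.3, 0.3, -0.2]
gripper_width: 0.501
t 7.3333 tcp world [0.55388068 0.03934765 0.01175283] block -0.03958033045734532 -0.044161165593275334 F [-0.29814209  0.3054418  -0.20771858]
px [  225   107   321   113 26811]
bar block-frame rect ((-4.163444519042969, 5.566022872924805), (47.98438262939453, 148.627197265625), 89.91048431396484) top z 0.04017421875010001 x range [-0.07745819  0.06533784]
 crest y at x=-0.074: -0.0013 z 0.0403
 crest y at x=-0.048: -0.0012 z 0.0402
 crest y at x=-0.022: -0.0015 z 0.0402
 crest y at x=0.004: -0.0011 z 0.0401
 crest y at x=0.030: -0.0010 z 0.0401
```

View pics/w5.png

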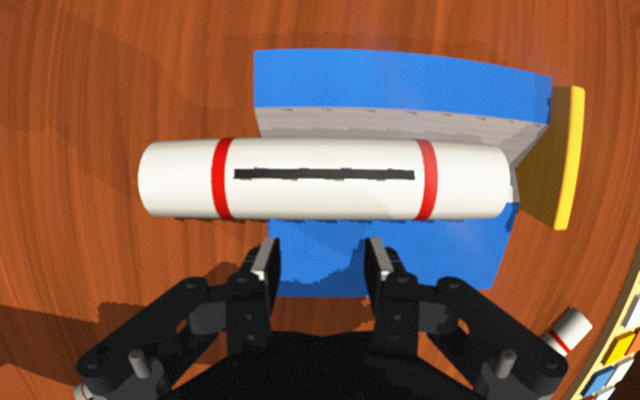

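The bar has settled in the groove with its crest at z = 40 mm, about 30 mm short of the brass stop. I'll back off, rise, shut the fingers and turn 90° for the end push.

```bash
python3 -m pendant '[{"wx":0,"wy":0,"wz":0,"dx":-0.02,"dy":0,"dz":0,"hand":0},{"wx":0,"wy":0,"wz":0,"dx":-0.02,"dy":0,"dz":-0.03,"hand":0},{"wx":0,"wy":0,"wz":0,"dx":-0.02,"dy":0,"dz":-0.07,"hand":0},{"wx":0,"wy":0,"wz":0,"dx":-0.02,"dy":0,"dz":-0.11,"hand":-1},{"wx":0,"wy":0,"wz":0,"dx":-0.02,"dy":0,"dz":-0.12,"hand":-1},{"wx":0,"wy":0,"wz":90,"dx":0.041,"dy":-0.12,"dz":-0.12,"hand":-1},{"wx":0,"wy":0,"wz":90,"dx":0.041,"dy":-0.12,"dz":-0.12,"hand":-1},{"wx":0,"wy":0,"wz":90,"dx":0.041,"dy":-0.12,"dz":-0.12,"hand":-1},{"wx":0,"wy":0,"wz":90,"dx":0.041,"dy":-0.12,"dz":-0.12,"hand":-1},{"wx":0,"wy":0,"wz":90,"dx":0.041,"dy":-0.12,"dz":-0.12,"hand":-1},{"wx":0,"wy":0,"wz":90,"dx":0.041,"dy":-0.12,"dz":-0.12,"hand":-1},{"wx":0,"wy":0,"wz":90,"dx":0.041,"dy":-0.12,"dz":-0.12,"hand":-1},{"wx":0,"wy":0,"wz":90,"dx":0.041,"dy":-0.12,"dz":-0.12,"hand":-1},{"wx":0,"wy":0,"wz":90,"dx":0.041,"dy":-0.12,"dz":-0.12,"hand":-1},{"wx":0,"wy":0,"wz":90,"dx":0.041,"dy":-0.12,"dz":-0.12,"hand":-1},{"wx":0,"wy":0,"wz":90,"dx":0.041,"dy":-0.12,"dz":-0.12,"hand":-1},{"wx":0,"wy":0,"wz":90,"dx":0.041,"dy":-0.12,"dz":-0.12,"hand":-1},{"wx":0,"wy":0,"wz":90,"dx":0.041,"dy":-0.12,"dz":-0.12,"hand":-1},{"wx":0,"wy":0,"wz":90,"dx":0.041,"dy":-0.12,"dz":-0.12,"hand":-1}]'; python3 w.py w6
```

```text
time: 8.97
tool_pos: [0.4299, 0.0636, 0.1318]
tool_rot: [-0.0, 0.998, 0.065, -0.0]
contact_force: [0.5, -0.5, -0.0]
gripper_width: 0.001
t 8.9667 tcp world [0.42991906 0.06362044 0.13184237] block -0.15942939469365217 -0.004263149753487027 F [ 0.45574137 -0.45837693 -0.00063655]
px [ 281   45   63   52 2740]
bar block-frame rect ((-59.19396209716797, 5.3919830322265625), (49.07560729980469, 39.469139099121094), 89.87218475341797) top z 0.0402475247157368 x range [-0.07869196 -0.03965557]
 crest y at x=-0.074: -0.0018 z 0.0403
 crest y at x=-0.048: -0.0010 z 0.0402
```

View pics/w6.png

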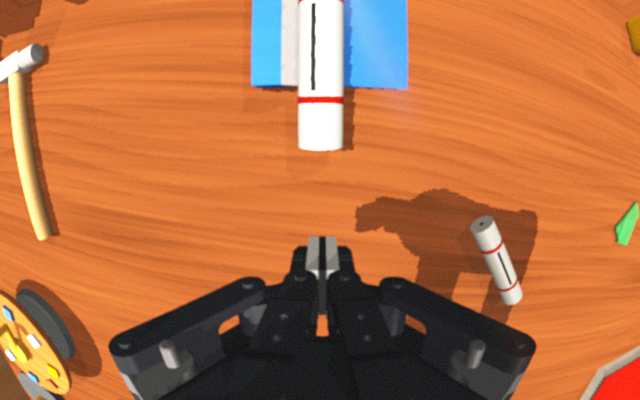

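The fingers are shut at (322,255), in line with the free end of the bar at (321,150). The small look-alike at (495,260) is clear to the side. Now I descend and push.

```bash
python3 -m pendant '[{"wx":0,"wy":0,"wz":0,"dx":0,"dy":0,"dz":0.04,"hand":-1},{"wx":0,"wy":0,"wz":0,"dx":0,"dy":0,"dz":0.08,"hand":-1},{"wx":0,"wy":0,"wz":0,"dx":0,"dy":0,"dz":0.105,"hand":-1},{"wx":0,"wy":0,"wz":0,"dx":0,"dy":0,"dz":0.117,"hand":-1},{"wx":0,"wy":0,"wz":0,"dx":0.005,"dy":0,"dz":0.117,"hand":-1},{"wx":0,"wy":0,"wz":0,"dx":0.012,"dy":0,"dz":0.117,"hand":-1},{"wx":0,"wy":0,"wz":0,"dx":0.018,"dy":0,"dz":0.117,"hand":-1},{"wx":0,"wy":0,"wz":0,"dx":0.022,"dy":0,"dz":0.117,"hand":-1},{"wx":0,"wy":0,"wz":0,"dx":0.025,"dy":0,"dz":0.117,"hand":-1},{"wx":0,"wy":0,"wz":0,"dx":0.028,"dy":0,"dz":0.117,"hand":-1},{"wx":0,"wy":0,"wz":0,"dx":0.031,"dy":0,"dz":0.117,"hand":-1},{"wx":0,"wy":0,"wz":0,"dx":0.034,"dy":0,"dz":0.117,"hand":-1},{"wx":0,"wy":0,"wz":0,"dx":0.037,"dy":0,"dz":0.117,"hand":-1},{"wx":0,"wy":0,"wz":0,"dx":0.04,"dy":0,"dz":0.117,"hand":-1},{"wx":0,"wy":0,"wz":0,"dx":0.043,"dy":0,"dz":0.117,"hand":-1},{"wx":0,"wy":0,"wz":0,"dx":0.046,"dy":0,"dz":0.117,"hand":-1},{"wx":0,"wy":0,"wz":0,"dx":0.048,"dy":0,"dz":0.117,"hand":-1},{"wx":0,"wy":0,"wz":0,"dx":0.05,"dy":0,"dz":0.117,"hand":-1}]'; python3 w.py w7
```

```text
time: 10.52
tool_pos: [0.4799, 0.0701, 0.0151]
tool_rot: [0.0, 0.998, 0.066, -0.0]
contact_force: [-2.1, -1.7, 1.1]
gripper_width: 0.001
t 10.5167 tcp world [0.47987585 0.07008213 0.01512676] block -0.10905645204012554 -0.004231342179022065 F [-2.14337143 -1.73868197  1.14639745]
px [  245     0   117   258 23320]
bar block-frame rect ((-46.041446685791016, 6.031164169311523), (49.556541442871094, 113.79593658447266), 89.55006408691406) top z 0.04023023243140954 x range [-0.09800924  0.00902923]
 crest y at x=-0.100: -0.0012 z 0.0403
 crest y at x=-0.074: -0.0010 z 0.0403
 crest y at x=-0.048: -0.0017 z 0.0402
 crest y at x=-0.022: -0.0019 z 0.0403
 crest y at x=0.004: -0.0019 z 0.0401
```

View pics/w7.png

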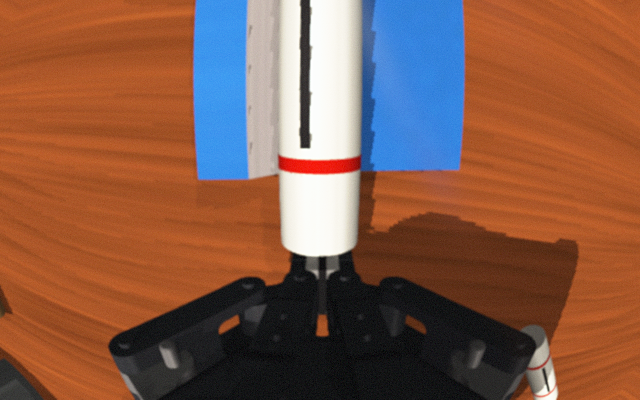

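```bash
python3 -m pendant '[{"wx":0,"wy":0,"wz":0,"dx":0.0015,"dy":0,"dz":0,"hand":-1},{"wx":0,"wy":0,"wz":0,"dx":0.003,"dy":0,"dz":0,"hand":-1},{"wx":0,"wy":0,"wz":0,"dx":0.0045,"dy":0,"dz":0,"hand":-1},{"wx":0,"wy":0,"wz":0,"dx":0.005,"dy":0,"dz":0,"hand":-1},{"wx":0,"wy":0,"wz":0,"dx":0.006,"dy":0,"dz":0,"hand":-1}]'
python3 -m pendant '[{"wx":0,"wy":0,"wz":0,"dx":0.001,"dy":0,"dz":0,"hand":-1},{"wx":0,"wy":0,"wz":0,"dx":0.001,"dy":0,"dz":0,"hand":-1}]'
python3 -m pendant '[{"wx":0,"wy":0,"wz":0,"dx":0.001,"dy":0,"dz":0,"hand":-1},{"wx":0,"wy":0,"wz":0,"dx":0.001,"dy":0,"dz":0,"hand":-1}]'
```

```text
time: 10.98
tool_pos: [0.4857, 0.0709, 0.0152]
tool_rot: [0.0, 0.998, 0.066, -0.0]
contact_force: [-2.9, -2.4, -0.6]
gripper_width: 0.0
time: 11.15
tool_pos: [0.487, 0.0711, 0.0153]
tool_rot: [-0.0, 0.998, 0.066, 0.0]
contact_force: [-2.0, -0.6, -0.8]
gripper_width: -0.001
time: 11.32
tool_pos: [0.4879, 0.0712, 0.0153]
tool_rot: [-0.0, 0.998, 0.066, 0.0]
contact_force: [-1.8, -1.7, -0.0]
gripper_width: -0.001
```

Not yet against the stop: the force is still only sliding friction. I'll keep going in 1 mm steps.

```bash
python3 -m pendant '[{"wx":0,"wy":0,"wz":0,"dx":0.001,"dy":0,"dz":0,"hand":-1},{"wx":0,"wy":0,"wz":0,"dx":0.001,"dy":0,"dz":0,"hand":-1}]'
python3 w.py w8
python3 - <<'E'
from plant import cams
import cv2
p,d=cams.grab_frame('top');cv2.imwrite('pics/top8.png',cv2.resize(p[150:235,230:330],None,fx=6,fy=6,interpolation=cv2.INTER_CUBIC)[:,:,::-1])
E
```

```text
time: 11.48
tool_pos: [0.4889, 0.0714, 0.0154]
tool_rot: [-0.0, 0.998, 0.066, 0.0]
contact_force: [-1.8, -0.7, -0.8]
gripper_width: -0.001
t 11.4833 tcp world [0.488932   0.07135325 0.01535901] block -0.09991213789642685 -0.00412665257511842 F [-1.81272648 -0.65073187 -0.82825759]
px [  247     0   116   257 23859]
bar block-frame rect ((-36.96681213378906, 5.735675811767578), (49.31911849975586, 113.65394592285156), 89.49614715576172) top z 0.04024869766000959 x range [-0.08885911  0.01812976]
 crest y at x=-0.074: -0.0017 z 0.0404
 crest y at x=-0.048: -0.0016 z 0.0401
 crest y at x=-0.022: -0.0019 z 0.0402
 crest y at x=0.004: -0.0018 z 0.0403
```

View pics/top8.png

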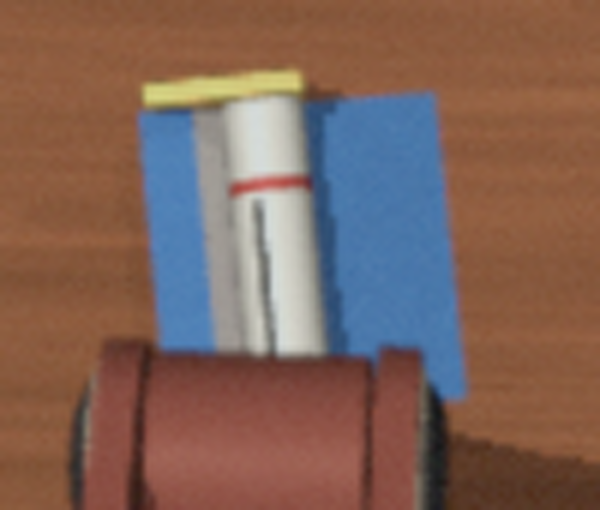

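The top crop shows the bar's end at (265,97), practically at the brass stop (y≈100). The force hasn't risen yet, so I push on until it does.

```bash
for i in 1; do python3 -m pendant '[{"wx":0,"wy":0,"wz":0,"dx":0.001,"dy":0,"dz":0,"hand":-1},{"wx":0,"wy":0,"wz":0,"dx":0.001,"dy":0,"dz":0,"hand":-1}]'; done
python3 -m pendant '[{"wx":0,"wy":0,"wz":0,"dx":0.001,"dy":0,"dz":0,"hand":-1},{"wx":0,"wy":0,"wz":0,"dx":0.001,"dy":0,"dz":0,"hand":-1}]'
```

```text
time: 11.75
tool_pos: [0.4899, 0.0715, 0.0153]
tool_rot: [-0.0, 0.998, 0.066, 0.0]
contact_force: [-2.5, -1.1, -0.0]
gripper_width: 0.004
time: 11.92
tool_pos: [0.49, 0.0715, 0.0152]
tool_rot: [0.0, 0.998, 0.066, -0.001]
contact_force: [-6.2, -0.8, 2.6]
gripper_width: 0.001
```

The TCP stalled at x = 0.490 as the force rose to 6 N, so the bar is on the stop. One more millimetre to confirm, then I retreat.

```bash
python3 -m pendant '[{"wx":0,"wy":0,"wz":0,"dx":0.001,"dy":0,"dz":0,"hand":-1},{"wx":0,"wy":0,"wz":0,"dx":0.001,"dy":0,"dz":0,"hand":-1},{"wx":0,"wy":0,"wz":0,"dx":0.001,"dy":0,"dz":0,"hand":-1}]'
python3 -m pendant '[{"wx":0,"wy":0,"wz":0,"dx":-0.004,"dy":0,"dz":0,"hand":-1},{"wx":0,"wy":0,"wz":0,"dx":-0.015,"dy":0,"dz":0,"hand":-1},{"wx":0,"wy":0,"wz":0,"dx":-0.04,"dy":0,"dz":0,"hand":-1},{"wx":0,"wy":0,"wz":0,"dx":-0.06,"dy":0,"dz":-0.02,"hand":-1},{"wx":0,"wy":0,"wz":0,"dx":-0.06,"dy":0,"dz":-0.06,"hand":-1},{"wx":0,"wy":0,"wz":0,"dx":-0.06,"dy":0,"dz":-0.1,"hand":-1},{"wx":0,"wy":0,"wz":0,"dx":-0.06,"dy":0,"dz":-0.12,"hand":-1},{"wx":0,"wy":0,"wz":0,"dx":-0.06,"dy":0,"dz":-0.12,"hand":-1},{"wx":0,"wy":0,"wz":0,"dx":-0.06,"dy":0,"dz":-0.12,"hand":-1}]'
python3 w.py w9
python3 - <<'E'
from plant import cams,finder
import cv2,numpy as np
p,d=cams.grab_frame('top');cv2.imwrite('pics/top9.png',p[:,:,::-1])
for t in ['smalti','cup','soapstone','shard','hammer']:
    print(t,[(np.round(r['position'],3).tolist(),round(r['score'],2)) for r in finder.look_for('top',t)][:1])
a=cv2.resize(p[150:235,230:330],None,fx=6,fy=6,interpolation=cv2.INTER_CUBIC);cv2.imwrite('pics/top9c.png',a[:,:,::-1])
E
```

```text
time: 12.17
tool_pos: [0.4899, 0.0715, 0.015]
tool_rot: [0.0, 0.998, 0.066, -0.002]
contact_force: [-8.4, -1.3, 4.8]
gripper_width: -0.006
time: 12.92
tool_pos: [0.4342, 0.0639, 0.1378]
tool_rot: [0.0, 0.998, 0.066, 0.003]
contact_force: [0.0, -0.2, -0.5]
gripper_width: -0.004
t 12.9167 tcp world [0.43420142 0.06389508 0.13775068] block -0.15514701147762325 -0.004537405465829508 F [ 0.04098631 -0.17476674 -0.49696362]
px [ 282   47   61   69 3260]
bar block-frame rect ((-61.56626892089844, 5.605295181274414), (54.11591720581055, 49.21881103515625), 0.015304997563362122) top z 0.04024124691095589 x range [-0.08764727 -0.03473607]
 crest y at x=-0.074: -0.0013 z 0.0402
 crest y at x=-0.048: -0.0005 z 0.0402
smalti [([0.701, -0.329, 0.029], 0.79)]
cup [([0.656, 0.407, 0.042], 0.67)]
soapstone [([0.548, -0.458, 0.032], 0.57)]
shard [([0.439, -0.383, 0.008], 0.61)]
hammer [([0.471, 0.439, 0.026], 0.71)]
```

View pics/top9c.png

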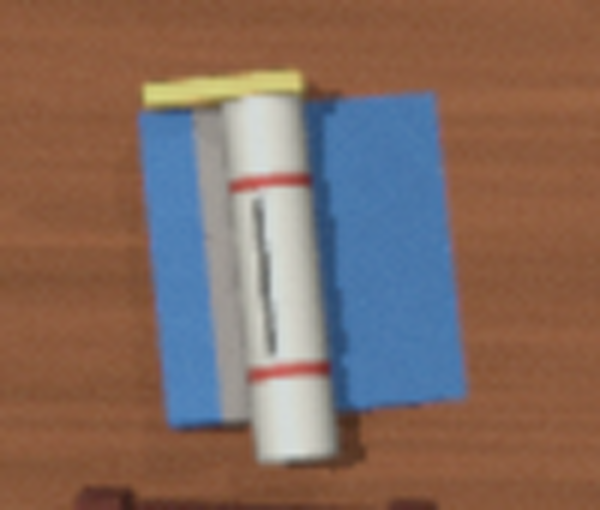

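The bar lies in the groove against the brass stop, its free end sticks out past the block, and the hand is clear.

```bash
python3 -c "
from plant import job
print(job.job_done())"
```

```text
the job is handed in; nothing more can be done
None
```

I rolled the bar across the shelf and up the ramp with the half-open fingers, and it dropped into the groove about 30 mm short of the stop. I then pushed its free end with the shut fingers until it bore on the brass end stop, backed the hand off, and handed the job in at about 13 s. No verdict was reported.

**Rolling:** the black line on the bar turned out of sight and came back during the push, so it rolled rather than slid.

**Seating:** the top of the bar is at 40.2 mm, against 40.5 mm expected for a settled bar.

**End stop:** the fingers stalled and the force rose from about 2 N to 8 N. The last top picture shows the bar's end against the stop.

**Bystanders:** the networks place all five within about 4 mm of their starting positions, which is their own accuracy.

**Disagreement:** my block-frame estimate put the settled bar 1–2 mm off sideways and its free end at x = -88 mm instead of -90 mm. I put this down to calibration error and my estimate of the block's position, and relied on the force and the picture instead.

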